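# Sweep the offcuts into the scrap drawer and shut it

### The arm

A 7-joint arm with a two-finger parallel gripper is mounted at the origin on the work surface. World frame = base frame: x ahead of the robot, y to its left, z up, the work surface at z = 0. Lengths are in mm, angles in rad, forces in N, time in s.
With the tool pointing down it reaches from about 425 to 1025 mm from the base axis. Payload 3.6 kg.
Tool frame: the origin (TCP) lies midway between the tips of the shut fingers; the grasp point (between the pads) lies 19 mm behind it; z points along the fingers, y is the direction in which the jaws open and shut (so a half turn about z gives the same grasp; the last joint's range is limited). The gripper opens to 85 mm and grips with 20 to 120 N. Pads are 22 mm wide; open, the fingers measure 114 mm over their backs; the gripper's body (76 mm by 85 mm) begins 54 mm behind the grasp point. The pads swing forward as they close: fully open they stand 13 mm farther back than shut.
Start: joints at [1.014, 0.591, 0.048, 1.609, -0.033, 0.943, -0.034], TCP at [324.331, -648.413, 231.302] pointing down, gripper open.
Joint ranges: [-2.69, 2.69], [-0.47, 2.24], [-1.27, 1.36], [0.19, 2.51], [-1.53, 4.68], [0.08, 2.07], [-3.09, 3.09]. Speed limits (rad/s): [2.57, 2.57, 3.14, 3.14, 3.14, 3.14, 3.14].

### API

Orientations are given as a rotation vector (axis times angle).
In Python, from station import env gives the robot as it stands. The module is installed in compiled form; this text tells all that it offers.
- The arm moves only by the tool jog_arm, never from a script. Its argument "motion" is a list of rows, each a list of 5 numbers: the shift along the tool's x, y, z in cm, then the turn about the tool's z in degrees, then the opening in per cent of the stroke, from 0 (shut) to 100 (fully open). In form: [[dx, dy, dz, turn, fingers], ...]. A call has 1 to 8 rows; each row is the pose to reach, as a shift and turn from the pose measured when the call began, along the tool's axes at that moment; what a row does not reach only later rows make up. A row lasts 1/12 s, in which the tool goes at most 41.7 mm and 7.16 degrees, less where a joint would pass 70% of its speed; a pose out of reach is approached as far as the arm can. A call with a gripper value outside its range is refused whole. The fingers move at their own pace and stop on an object; the grip force is fixed at half the most. Time passes only in rows, so rows that repeat a pose let the fingers close. It gives the time, the measured TCP pose, the force and the opening at its end, in the units of the state.
- env.state(): the state, without advancing time (a new reading comes with each control period).
- env.read_camera(name): name is "scene" or "top"; returns a dict with "image" (400x640x3 uint8, blue, green, red), "intrinsics" (3x3 intrinsics, pixels), "eye" and "attitude" of the camera in the world. Camera axes: x right, y down, z forward; pixel columns grow to the right and rows downward; lengths in mm; the calibration is good to about 2 mm. A picture is of the moment at which its call begins. There is no depth.
- env.close_job(): hands the job in, once; it reports no verdict.
Trained networks look in a picture, given as the dict that the camera call returned (one of the last four; its "shot" number tells which), for a name from the list of things; names that differ only in an ending like _2 or _b are one class to them, and where a whole thing is asked for, a point or a joint stands for the part that bears it (a point fixed in the world has none). Each returns a list of dicts, best first, with "confidence" (0 to 1); they miss things now and then, are a little off and sometimes report something else, mostly with a low value. They report only what shows in the picture. A call takes as long as a camera call. They do not tell look-alikes from the thing itself.
- env.look_for(picture, query): "pixel" ([column, row] in pixels, amid what is visible of it).
- env.mark_of(picture, query): "pixel" ([column, row] in pixels: a listed point, or the origin of a listed thing).
The state is a dict: "time_s": time; "joints": joint angles; "qvel": joint speeds; "effort": joint torques, N m; "ee_pos": TCP position; "tcp_rot": TCP orientation; "wrist_force": force on the tool from outside, world axes, zero at the start; "moment": the same for the moment, N m; "width": opening from 0.0 (shut) to 1.0 (fully open).
Only numpy, scipy, OpenCV 4.12 (cv2) and the standard library are available. Lean on these libraries where they do the work, as an engineer would, in place of code of your own. Each camera call takes 0.05 s, during which the arm holds its last target. There are 200 camera calls.

### The job

Using the orange-handled scraper block, not the fingers, sweep the three metal offcuts off the dark steel plate into the open blue scrap drawer below its edge. Lay the block back upright on its black mat, and push the drawer fully home until it snaps into its detent, leaving the flask, dish and red bin undisturbed.

Things in the scene. Friction and masses are not known exactly. Their poses are not given: they have to be found in the camera images.
- station: fixed grey bench unit 230 mm long (x), 190 mm wide (y), with a dark steel sweep plate on top, upper face 85 mm above the bench; a blue-fronted drawer under the plate slides out along the unit's -x. Guard strips 6 mm thick and 8 mm high run along both long sides of the plate (178 mm clear between them); the short ends are open. Origin: centre of the underside
- plate_edge (a point): middle of the plate's open edge above the drawer, on the plate's upper face; axes as the station's: -x points off the plate, out over the open drawer
- plate_middle (a point): centre of the sweep plate's upper face; the plate reaches 115 mm either way along x. The offcuts lie within 75 mm of it along -x and 70 mm along +x; the last 45 mm of plate at the +x end is bare, for setting down the block
- drawer (a joint): how far the drawer is open, m: 0 is fully home against its stop, about 0.10 to 0.13 at the start. A sprung roller resists with about 5 N between 20 and 9 mm from home, then snaps the drawer in; let go before that, it springs back out to 20 mm or more. Sliding friction about 1.5 N
- drawer_floor (a point): centre of the drawer's inner floor, 13 mm above the bench, moving with the drawer; inside it measures 200 mm (x) x 150 mm (y), its walls rise 55 mm above this floor; axes as the station's
- drawer_lip (a point): middle of the outer face of the drawer's blue lip, 61 mm above the bench, the foremost part of the drawer (14 mm high, 170 mm long, along y, standing 14 mm out from the 66 mm high front panel); with the drawer home it lies 22 mm beyond plate_edge along the station's -x. Push it along the station's +x
- offcut_brass: loose flat bar of yellow brass, 60 x 18 x 8 mm (x, y, z), about 60 g, lying flat on the sweep plate at the start; origin at the centre of its underside, x along its length
- offcut_copper: loose flat bar of red copper, 60 x 18 x 8 mm (x, y, z), about 60 g, lying flat on the sweep plate at the start; origin at the centre of its underside, x along its length
- offcut_silver: loose flat bar of silvery metal, 60 x 18 x 8 mm (x, y, z), about 60 g, lying flat on the sweep plate at the start; origin at the centre of its underside, x along its length
- scraper: scraper block, 0.18 kg: pale wooden base 30 x 120 x 25 mm (x, y, z) with an upright orange handle rib on top, 24 mm thick (x), 80 mm long (y), from 25 to 66 mm above the underside. Origin: centre of the underside. It starts upright on the mat
- mat: black rubber mat fixed to the bench, 150 x 150 x 3 mm; origin at the centre of its underside, its top 3 mm higher
- flask: bystander: blue drinking flask, 72 mm across, 210 mm high, standing; origin at its underside
- dish: bystander: shallow steel dish, 110 mm across, 30 mm high
- red_bin: bystander: empty red open bin 90 x 120 x 60 mm
Not all that is in view belongs to the job. Of the things that look like the scraper, take the one that is farthest from the robot's base at the start. Of the things shaped like the offcut_silver, the metal one is meant.

How it is judged:
By the outcome, as a careful person would: the job done as asked, in the order asked, and still so for the second after the job is handed in, with the robot touching nothing.
It also fails if it takes over 64 s, if anything falls off the work surface, if the arm or the gripper's body presses on something with over 40 N, if the wrist force passes 120 N, or if a joint passes its speed limit or range.

## Working session

There is one attempt and no reset: what is moved stays moved. The work goes in short steps, Python scripts to look and compute and a tool call to move; the robot and the scene stay as the last step left them, time stands still between calls to the robot, and variables do not carry over. Pictures are saved under pics/ and viewed, about 8 in all and at most 12, crops included, and the job is handed in when it is done.

Besides the shell and the picture viewer there is one more tool, called as a command line: name --pt "numbers of a row" for each row, then --argument value for the rest. jog_arm: Moves the arm, as the interface text tells. Its arguments: {"type":"object","properties":{"motion":{"type":"array","items":{"type":"array","items":{"type":"number"}}}},"required":["motion"]}

```bash
mkdir -p pics
cat > h.py <<'E'
import numpy as np, cv2
from scipy.spatial.transform import Rotation as R
from station import env
def att(p):
    a=np.array(p["attitude"],float)
    return a if a.shape==(3,3) else R.from_rotvec(a).as_matrix()
def ray(p,px):
    K=np.array(p["intrinsics"]);d=att(p)@np.linalg.inv(K)@np.array([px[0],px[1],1.]);return np.array(p["eye"],float),d
def onz(p,px,z):
    o,d=ray(p,px);return o+d*(z-o[2])/d[2]
def proj(p,P):
    K=np.array(p["intrinsics"]);c=K@(att(p).T@(np.array(P,float)-np.array(p["eye"])));return c[:2]/c[2]
def tri(p1,a,p2,b):
    o1,d1=ray(p1,a);o2,d2=ray(p2,b)
    A=np.stack([d1,-d2],1);t=np.linalg.lstsq(A,o2-o1,rcond=None)[0]
    x,y=o1+t[0]*d1,o2+t[1]*d2;return (x+y)/2,np.linalg.norm(x-y)
E
python3 - <<'E'
from h import *
s=env.state();print({k:np.round(v,3) for k,v in s.items()})
ps={n:env.read_camera(n) for n in("scene","top")}
for n,p in ps.items():
    cv2.imwrite(f"pics/{n}0.png",p["image"]);print(n,p["eye"],p["attitude"],p["intrinsics"])
    for q in "plate_edge plate_middle drawer_floor drawer_lip offcut_brass offcut_copper offcut_silver scraper mat station flask dish red_bin".split():
        print(q,[(np.round(m["pixel"],1).tolist(),round(m["confidence"],2)) for m in env.mark_of(p,q)])
E
```

```text
{'time_s': np.float64(0.0), 'joints': array([ 1.014,  0.592,  0.048,  1.61 , -0.033,  0.943, -0.034]), 'qvel': array([ 0.   ,  0.   , -0.   , -0.001,  0.001, -0.002,  0.001]), 'effort': array([ 0.0000e+00, -5.4869e+01,  1.5460e+00, -1.9812e+01,  9.0000e-03,
        9.0000e-03, -0.0000e+00]), 'ee_pos': array([ 323.946, -647.654,  230.118]), 'tcp_rot': array([-3.055e+00, -7.220e-01,  1.000e-03]), 'wrist_force': array([-0.373,  0.498, -0.386]), 'moment': array([ 0.02 ,  0.079, -0.027]), 'width': np.float64(1.002)}
scene [1281.06530566 -780.55718511 1057.40058844] [-2.15144459 -0.926181    0.4013538 ] [[474.19308236   0.         322.3459089 ]
 [  0.         474.19308236 194.69540037]
 [  0.           0.           1.        ]]
plate_edge [([340.1, 194.6], 0.78)]
plate_middle [([309.2, 209.2], 0.6)]
drawer_floor [([340.9, 208.1], 0.76), ([447.6, 191.3], 0.25)]
drawer_lip [([375.3, 181.4], 0.64)]
offcut_brass [([313.8, 203.2], 0.64), ([233.5, 319.9], 0.28)]
offcut_copper [([312.6, 222.1], 0.66)]
offcut_silver [([296.8, 211.2], 0.69), ([270.5, 199.7], 0.66)]
scraper [([389.4, 160.3], 0.64), 
[... 315 characters left out ...]
   318.51110121]
 [  0.         480.35975082 189.07237387]
 [  0.           0.           1.        ]]
plate_edge [([299.7, 173.8], 0.82)]
plate_middle [([336.3, 176.7], 0.93)]
drawer_floor [([290.3, 172.2], 0.88), ([442.4, 204.0], 0.63)]
drawer_lip []
offcut_brass [([292.2, 174.1], 0.69), ([327.0, 183.9], 0.47)]
offcut_copper [([351.1, 169.8], 0.59)]
offcut_silver [([340.4, 240.2], 0.65), ([349.6, 185.1], 0.59)]
scraper [([165.4, 257.5], 0.81), ([185.6, 199.6], 0.77)]
mat [([190.1, 195.7], 0.78)]
station [([338.8, 178.3], 0.91), ([184.7, 199.8], 0.46)]
flask [([456.0, 148.0], 0.79)]
dish [([442.9, 204.9], 0.91)]
red_bin [([188.3, 116.9], 0.68), ([456.2, 144.9], 0.46), ([339.1, 178.5], 0.39)]
```

View pics/top0.png

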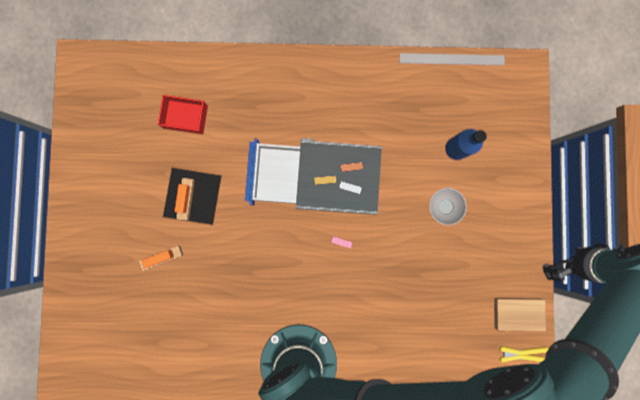

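View pics/scene0.png

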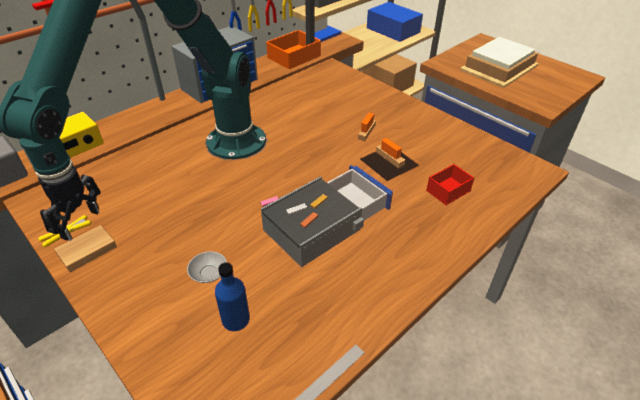

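The top view shows the plate at about (340,178) with the drawer open towards image left (+y). The mat and scraper are at (185,199), and the look-alikes are the other scraper at (160,258) and the pink bar at (342,242). All three offcuts lie between rows 163 and 193. The scene view agrees.

Run:
```python
from h import *
s=env.read_camera("scene");t=env.read_camera("top")
T=lambda n,a,b:print(n,*[np.round(v,1) for v in tri(t,a,s,b)])
T("edge",[299.7,173.8],[340.1,194.6]);T("mid",[336.3,176.7],[309.2,209.2]);T("scr",[185.6,199.6],[389.4,160.3]);T("scr2",[165.4,257.5],[365.9,132.6])
T("mat",[190.1,195.7],[387.7,164.3]);T("floor",[290.3,172.2],[340.9,208.1]);T("brass",[327,183.9],[313.8,203.2]);T("cop",[351.1,169.8],[312.6,222.1]);T("silv",[349.6,185.1],[296.8,211.2])
im=t["image"];hsv=cv2.cvtColor(im,cv2.COLOR_BGR2HSV)
def rect(name,mask,box,z):
    m=np.zeros_like(mask);x0,y0,x1,y1=box;m[y0:y1,x0:x1]=mask[y0:y1,x0:x1]
    n,l,st,c=cv2.connectedComponentsWithStats(m.astype(np.uint8));k=1+np.argmax(st[1:,4])
    ys,xs=np.where(l==k);P=np.array([onz(t,q,z)[:2] for q in zip(xs,ys)],np.float32)
    r=cv2.minAreaRect(P);print(name,st[k,4],np.round(r[0],1),np.round(r[1],1),round(r[2],1),"corners",np.round(cv2.boxPoints(r)).tolist())
H,S,V=[hsv[...,i].astype(int) for i in range(3)]
rect("rib",(H<12)&(S>190)&(V>120),(165,165,222,225),69)
rect("scraper all",(H<22)&(V>110)&(S>50),(168,172,217,221),40)
rect("mat",(V<60),(155,160,230,230),3)
rect("plate",(S<70)&(V<110)&(V>50),(290,130,390,220),85)
rect("brass",(H>17)&(H<28)&(S>100),(305,150,380,205),93)
rect("copper",(H<12)&(S>90),(305,150,380,205),93)
rect("silver",(V>150)&(S<60),(315,150,380,205),93)
rect("drawer in",(V>150)&(S<60),(245,130,302,215),40)
rect("lip",(H>100)&(H<125)&(S>120),(240,130,265,215),65)
a=cv2.resize(im[130:220,150:390],None,fx=3.3,fy=3.3,interpolation=cv2.INTER_CUBIC)
b=cv2.resize(s["image"][130:260,230:450],None,fx=2.3,fy=2.3,interpolation=cv2.INTER_CUBIC)
c=np.zeros((600,800,3),np.uint8);c[:297,:792]=a;c[298:298+b.shape[0],:b.shape[1]]=b
cv2.imwrite("pics/c1.png",c)
```

```text
edge [542.7   5.7  80.3] 1.4
mid [ 531.3 -102.7   82.3] 12.7
scr [467.3 344.8 -10.6] 4.3
scr2 [ 2.979e+02  3.973e+02 -1.000e-01] 1.7
mat [476.9 330.2 -15. ] 11.5
floor [545.9  26.2  13.3] 22.9
brass [513.9 -73.8  75.8] 4.3
cop [ 561.4 -135.    71.9] 13.8
silv [ 510.5 -137.8   82.3] 5.9
rib 34 [463.7 326.6] [ 6.6 56.9] 84.9 corners [[435.0, 326.0], [492.0, 321.0], [492.0, 327.0], [436.0, 332.0]]
scraper all 643 [467.  346.6] [ 56.7 127.2] 83.2 corners [[400.0, 326.0], [527.0, 311.0], [533.0, 367.0], [407.0, 382.0]]
mat 1656 [479.9 324.9] [144.1 141.2] 81.8 corners [[400.0, 264.0], [540.0, 243.0], [560.0, 386.0], [420.0, 406.0]]
plate 4358 [ 536.2 -103.3] [225.8 176.3] 86.7 corners [[442.0, -211.0], [618.0, -221.0], [631.0, 4.0], [455.0, 14.0]]
brass 150 [525.6 -64.8] [19.5 59.4] 7.3 corners [[512.0, -37.0], [520.0, -96.0], [539.0, -93.0], [531.0, -34.0]]
copper 155 [ 563.6 -139.4] [19.8 60.4] 7.7 corners [[550.0, -111.0], [558.0, -171.0], [577.0, -168.0], [569.0, -108.0]]
silver 160 [ 505.9 -135.8] [61.9 20.2] 74.5 corners [[488.0, -163.0], [507.0, -168.0], [524.0, -109.0], [504.0, -103.0]]
drawer in 2387 [548.   75.1] [127.9 166.6] 86.7 corners [[461.0, 16.0], [628.0, 6.0], [635.0, 134.0], [469.0, 144.0]]
lip 358 [550.2 143.7] [ 22.3 183.5] 87.7 corners [[458.0, 136.0], [642.0, 129.0], [642.0, 151.0], [459.0, 158.0]]
```

View pics/c1.png

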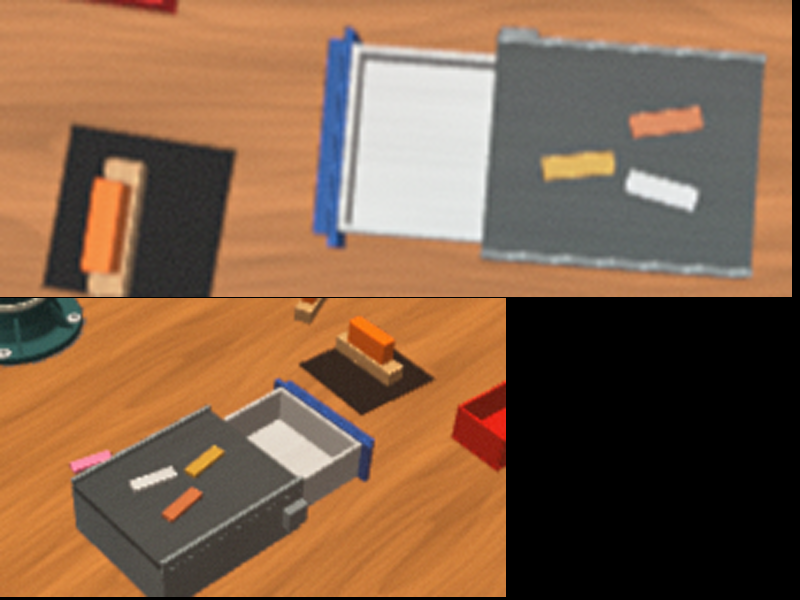

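The crop shows the rib and base upright on the mat. The offcuts lie within about ±46 mm of the plate's centre line, so one 120 mm pass should cover them. Next I'll refine the scraper pose by fitting its silhouette in both cameras.

```bash
cat >> h.py <<'E'
def boxpts(x,y,yaw,lx,ly,z0,z1):
    c,s=np.cos(yaw),np.sin(yaw)
    return np.array([[x+c*a*lx/2-s*b*ly/2,y+s*a*lx/2+c*b*ly/2,z] for a in(-1,1) for b in(-1,1) for z in(z0,z1)])
def orange(p):
    h=cv2.cvtColor(p["image"],cv2.COLOR_BGR2HSV);return cv2.inRange(h,(4,185,100),(15,255,255))
def fitrib(ps,x0,z=28):
    from scipy.optimize import minimize
    ms=[]
    for p in ps:
        m=orange(p);c=proj(p,[x0[0],x0[1],z+20]).astype(int);k=np.zeros_like(m)
        cv2.circle(k,tuple(int(v) for v in c),28,255,-1);ms.append(cv2.resize(m&k,None,fx=4,fy=4,interpolation=cv2.INTER_LINEAR)>127)
    def f(v):
        e=0
        for p,m in zip(ps,ms):
            r=np.zeros(m.shape,np.uint8);q=np.array([proj(p,P) for P in boxpts(v[0],v[1],v[2]/30,24,80,z,z+41)])
            cv2.fillConvexPoly(r,cv2.convexHull(np.round((q*4+1.5)*16).astype(np.int32)),1,shift=4)
            e+=1-(m&(r>0)).sum()/max(1,(m|(r>0)).sum())
        return e
    best=min((minimize(f,np.array([x0[0],x0[1],30*a]),method="Nelder-Mead",options=dict(initial_simplex=np.array([[x0[0],x0[1],30*a],[x0[0]+12,x0[1],30*a],[x0[0],x0[1]+12,30*a],[x0[0],x0[1],30*a+5]]))) for a in(x0[2],x0[2]+.12,x0[2]-.12)),key=lambda r:r.fun)
    return best.x[0],best.x[1],np.degrees(best.x[2]/30),best.fun
E
python3 - <<'E'
from h import *
s=env.read_camera("scene");t=env.read_camera("top")
print((orange(t)[165:225,165:222]>0).sum())
for c in ([t],[s],[t,s]): print(np.round(fitrib(c,(467,340,-1.69)),2))
st=env.state();Rm=R.from_rotvec(st["tcp_rot"]).as_matrix();print(np.round(Rm,3),np.round(st["ee_pos"]),st["time_s"])
yaw=np.degrees(np.arctan2(Rm[1,0],Rm[0,0]));print("tool yaw",yaw)
P=[(480,-500,330),(600,-250,330),(620,0,330),(560,200,250),(467,340,200)]
for p in P: print(p,np.round(Rm.T@(np.array(p)-st["ee_pos"])/10,1))
E
```

```text
133
[469.97 341.8  -94.36   0.63]
[ 4.6525e+02  3.4112e+02 -9.5950e+01  3.4000e-01]
[465.53 340.93 -95.69   0.99]
[[ 0.894  0.447 -0.   ]
 [ 0.447 -0.894  0.   ]
 [-0.    -0.    -1.   ]] [ 324. -648.  231.] 1.6
tool yaw 26.573521371363558
(480, -500, 330) [20.6 -6.3 -9.9]
(600, -250, 330) [ 42.5 -23.3  -9.9]
(620, 0, 330) [ 55.4 -44.8  -9.9]
(560, 200, 250) [ 59.  -65.3  -1.9]
(467, 340, 200) [ 57.  -82.    3.1]
```

jog_arm --pt "3.5 -1 -3 7 100" --pt "7 -2 -5 14 100" --pt "10.5 -3 -7 21 100" --pt "14 -4 -9 28 100" --pt "17.5 -5 -10 33 100" --pt "20.5 -6 -10 33 100" --pt "24 -9 -10 33 100" --pt "27 -12 -10 33 100"

```text
time_s: 2.27
ee_pos: [512.2, -424.1, 331.6]
tcp_rot: [3.136, -0.176, 0.002]
wrist_force: [-0.3, 0.5, -0.0]
width: 0.999
```

Run:
```python
import cv2,numpy as np
for n,(x,y) in (("top0",(182,197)),("scene0",(391,150))):
    h=cv2.cvtColor(cv2.imread(f"pics/{n}.png"),cv2.COLOR_BGR2HSV)
    for r in range(y-4,y+6,3): print(n,[tuple(int(v) for v in h[r,c]) for c in range(x-9,x+12,3)])
```

```text
top0 [(42, 27, 47), (7, 102, 75), (12, 182, 246), (13, 177, 244), (11, 189, 235), (11, 160, 161), (14, 102, 142)]
top0 [(90, 5, 48), (8, 162, 135), (13, 181, 244), (13, 180, 244), (10, 190, 193), (11, 142, 178), (13, 99, 116)]
top0 [(90, 6, 44), (10, 184, 175), (12, 181, 244), (13, 178, 245), (11, 196, 174), (13, 129, 199), (14, 99, 103)]
top0 [(90, 5, 47), (11, 191, 242), (12, 187, 243), (13, 178, 246), (10, 190, 152), (14, 113, 215), (13, 83, 89)]
scene0 [(10, 226, 167), (10, 224, 173), (11, 234, 171), (12, 232, 243), (14, 239, 249), (13, 232, 249), (13, 188, 205)]
scene0 [(11, 197, 184), (11, 227, 166), (11, 225, 170), (11, 227, 171), (10, 230, 196), (13, 241, 251), (10, 236, 172)]
scene0 [(14, 150, 146), (16, 148, 228), (10, 235, 164), (11, 231, 167), (11, 231, 168), (10, 220, 131), (10, 214, 119)]
scene0 [(14, 149, 132), (14, 148, 143), (14, 149, 157), (11, 214, 179), (11, 230, 166), (10, 221, 126), (10, 215, 116)]
```

```bash
sed -i 's/(4,185,100)/(4,155,90)/' h.py
python3 - <<'E'
from h import *
ps=[]
for n,e,a,K in (("top",[ 401.6601669,-32.08899605,1425.7659969],[-2.20735659,2.17326667,-0.09368765],(480.35975082,318.51110121,189.07237387)),("scene",[1281.06530566,-780.55718511,1057.40058844],[-2.15144459,-0.926181,0.4013538],(474.19308236,322.3459089,194.69540037))):
    ps.append(dict(image=cv2.imread(f"pics/{n}0.png"),eye=e,attitude=a,intrinsics=[[K[0],0,K[1]],[0,K[0],K[2]],[0,0,1]]))
for c in (ps[:1],ps[1:],ps): print(np.round(fitrib(c,(467,340,-1.69)),2))
E
```

```text
[ 4.6953e+02  3.4257e+02 -9.7320e+01  1.0000e-01]
[462.19 365.69 -67.2    0.81]
[469.57 342.67 -96.99   0.93]
```

jog_arm --pt "1 -4 0 0 100" --pt "2 -8 0 0 100" --pt "3 -12 0 0 100" --pt "4 -16 0 0 100" --pt "5 -20 0 0 100" --pt "6 -24 0 0 100" --pt "6.5 -28 0 0 100" --pt "7 -32 0 0 100"

```text
time_s: 2.93
ee_pos: [618.0, -111.9, 331.6]
tcp_rot: [3.136, -0.176, 0.003]
wrist_force: [1.5, -0.3, -0.6]
width: 0.997
```

jog_arm --pt "-1.5 -3.5 0 0 100" --pt "-3 -7 0.5 0 100" --pt "-4.5 -10.5 1 0 100" --pt "-6 -14 1.5 0 100" --pt "-7.5 -17.5 2 1 100" --pt "-9 -21 3 1 100" --pt "-10.5 -24.5 4 1 100" --pt "-12 -28 5 1 100"

```text
time_s: 3.6
ee_pos: [529.5, 181.3, 281.2]
tcp_rot: [3.134, -0.203, 0.005]
wrist_force: [0.2, 0.5, 0.4]
width: 1.003
```

jog_arm --pt "-1.5 -3 2 0 100" --pt "-3 -6 4 0 100" --pt "-4.5 -9 6 0 100" --pt "-6 -12 8 0 100" --pt "-7 -14 10 0 100" --pt "-7.5 -15 12 0 100" --pt "-8 -15.4 14 0 100" --pt "-8 -15.4 14 0 100"

```text
time_s: 4.27
ee_pos: [466.9, 344.9, 137.4]
tcp_rot: [3.131, -0.197, -0.004]
wrist_force: [-0.7, 0.8, 0.3]
width: 1.002
```

```bash
cat >> h.py <<'E'
def go(x,y,z,yawdeg):
    st=env.state();Rm=R.from_rotvec(st["tcp_rot"]).as_matrix();e=np.array(st["ee_pos"],float)
    yaw=np.degrees(np.arctan2(Rm[1,0],Rm[0,0]));print("at",np.round(e,1),"yaw",round(yaw,1),"tilt",np.round(Rm[:2,2],3),"F",np.round(st["wrist_force"],1),"w",round(float(st["width"]),3),"t",round(float(st["time_s"]),2))
    print("move cm",np.round(Rm.T@(np.array([x,y,z])-e)/10,2),"turn",round(-((yawdeg-yaw+180)%360-180),1))
E
python3 - <<'E'
from h import *
t=env.read_camera("top");s=env.read_camera("scene");go(468,342,36,-7.3)
c=np.zeros((600,800,3),np.uint8)
c[:300,:400]=cv2.resize(t["image"][150:250,130:263],(400,300),interpolation=cv2.INTER_CUBIC)
c[:300,400:]=cv2.resize(s["image"][95:195,325:458],(400,300),interpolation=cv2.INTER_CUBIC)
cv2.imwrite("pics/c2.png",c[:300])
E
```

```text
at [470.3 343.9 140.6] yaw -7.4 tilt [ 0.002 -0.002] F [ 0.6 -0.3 -0.2] w 1.001 t 4.37
move cm [-0.23  0.2  10.46] turn -0.1
```

View pics/c2.png

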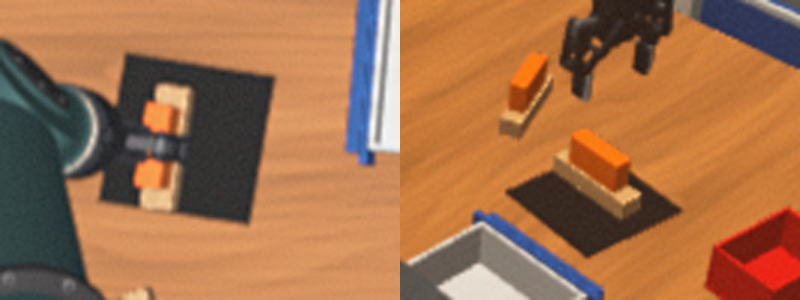

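jog_arm --pt "-0.2 0.2 3.5 0 100" --pt "-0.2 0.2 7 0 100" --pt "-0.2 0.2 9.5 0 100" --pt "-0.2 0.2 10.5 0 100" --pt "-0.2 0.2 10.5 0 60" --pt "-0.2 0.2 10.5 0 0" --pt "-0.2 0.2 10.5 0 0" --pt "-0.2 0.2 10.5 0 0"

```text
time_s: 5.03
ee_pos: [469.7, 342.8, 37.6]
tcp_rot: [-3.134, 0.203, -0.008]
wrist_force: [0.1, 0.3, 1.0]
width: 0.452
```

jog_arm --pt "0 0 0 0 0" --pt "0 0 0 0 0" --pt "0 0 0 0 0" --pt "0 0 0 0 0"

```text
time_s: 5.37
ee_pos: [470.5, 343.2, 38.9]
tcp_rot: [-3.133, 0.204, -0.01]
wrist_force: [-0.7, -1.5, 6.8]
width: 0.271
```

jog_arm --pt "0 0 -2 0 0" --pt "0 0 -6 0 0" --pt "0 0 -10 0 0" --pt "0.3 2 -13 0 0" --pt "1 5 -15 -1 0" --pt "2 9 -16 -2 0" --pt "3 13 -16 -3 0" --pt "4 17 -16 -4 0"

```text
time_s: 6.03
ee_pos: [487.1, 168.1, 199.8]
tcp_rot: [-3.138, 0.09, -0.013]
wrist_force: [1.3, -0.1, -2.8]
width: 0.269
```

jog_arm --pt "1 4 0 0 0" --pt "2 8 0 0 0" --pt "3 12 0 0 0" --pt "4 16 0 0 0" --pt "5 20 0 0 0" --pt "6 24 0 0 0" --pt "7 28 0 0 0" --pt "7 30 0 0 0"

```text
time_s: 6.7
ee_pos: [540.8, -142.3, 199.7]
tcp_rot: [3.139, -0.1, 0.017]
wrist_force: [-0.5, 0.4, -1.0]
width: 0.272
```

Run:
```python
from h import *
t=env.read_camera("top");s=env.read_camera("scene");go(530.5,-198,123,-3.3);go(530.5,-198,123,-3.3)
c=np.zeros((300,800,3),np.uint8)
c[:300,:400]=cv2.resize(t["image"][120:240,270:430],(400,300),interpolation=cv2.INTER_CUBIC)
c[:300,400:]=cv2.resize(s["image"][150:270,240:400],(400,300),interpolation=cv2.INTER_CUBIC)
cv2.imwrite("pics/c3.png",c)
```

```text
at [ 538.7 -141.8  199.2] yaw -3.8 tilt [ 0.008 -0.001] F [-0.4  0.1 -2.3] w 0.273 t 6.8
move cm [-0.5   5.66  7.62] turn -0.5
at [ 538.7 -141.8  199.2] yaw -3.8 tilt [ 0.008 -0.001] F [-0.4  0.1 -2.3] w 0.273 t 6.8
move cm [-0.5   5.66  7.62] turn -0.5
```

View pics/c3.png

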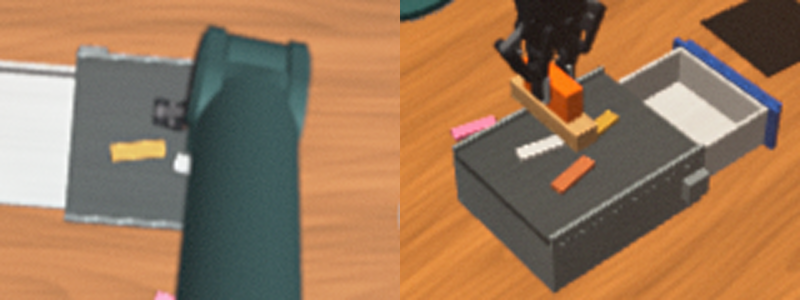

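Run:
```python
from h import *
s=env.read_camera("scene")
print([np.round(onz(s,p,164),0) for p in ((312,210),(285,189))])
x,y,yaw=538.7,-142,np.radians(-3.8)
im=s["image"].copy()
for z0,z1,lx,ly,c in ((164,189,120,30,(0,255,0)),(189,230,80,24,(255,0,0))):
    for P in boxpts(x,y,yaw,lx,ly,z0,z1):
        q=proj(s,P);print(np.round(P),np.round(q,1))
```

```text
[array([ 598., -161.,  164.]), array([ 483., -158.,  164.])]
[ 478. -153.  164.] [285.4 187.3]
[ 478. -153.  189.] [285.  180.6]
[ 480. -123.  164.] [293.8 183. ]
[ 480. -123.  189.] [293.5 176.3]
[ 598. -161.  164.] [311.8 210. ]
[ 598. -161.  189.] [311.7 203.2]
[ 600. -131.  164.] [320.4 205.1]
[ 600. -131.  189.] [320.4 198.4]
[ 498. -151.  189.] [290.1 183.8]
[ 498. -151.  230.] [289.5 172.5]
[ 500. -127.  189.] [296.9 180.3]
[ 500. -127.  230.] [296.5 169. ]
[ 578. -157.  189.] [308.  198.8]
[ 578. -157.  230.] [307.7 187.4]
[ 579. -133.  189.] [314.9 195. ]
[ 579. -133.  230.] [314.8 183.6]
```

jog_arm --pt "-0.3 3 0 0 0" --pt "-0.5 5.7 0 -0.5 0" --pt "-0.5 5.7 0 -0.5 0" --pt "-0.5 5.7 3 -0.5 0" --pt "-0.5 5.7 6 -0.5 0" --pt "-0.5 5.7 7 -0.5 0" --pt "-0.5 5.7 7.4 -0.5 0" --pt "-0.5 5.7 7.4 -0.5 0"

```text
time_s: 7.52
ee_pos: [530.3, -192.9, 124.2]
tcp_rot: [-3.137, 0.082, -0.008]
wrist_force: [-0.7, -0.4, -1.4]
width: 0.273
```

Run:
```python
from h import *
t=env.read_camera("top");s=env.read_camera("scene");go(543.8,31,122,-3.3)
c=cv2.resize(s["image"][150:270,240:400],(800,600),interpolation=cv2.INTER_CUBIC)
cv2.imwrite("pics/c4.png",c)
```

```text
at [ 531.7 -194.1  125.9] yaw -3.0 tilt [0.009 0.001] F [-0.4 -0.5 -2.1] w 0.272 t 7.62
move cm [ 1.000e-02 -2.254e+01  4.300e-01] turn 0.3
```

View pics/c4.png

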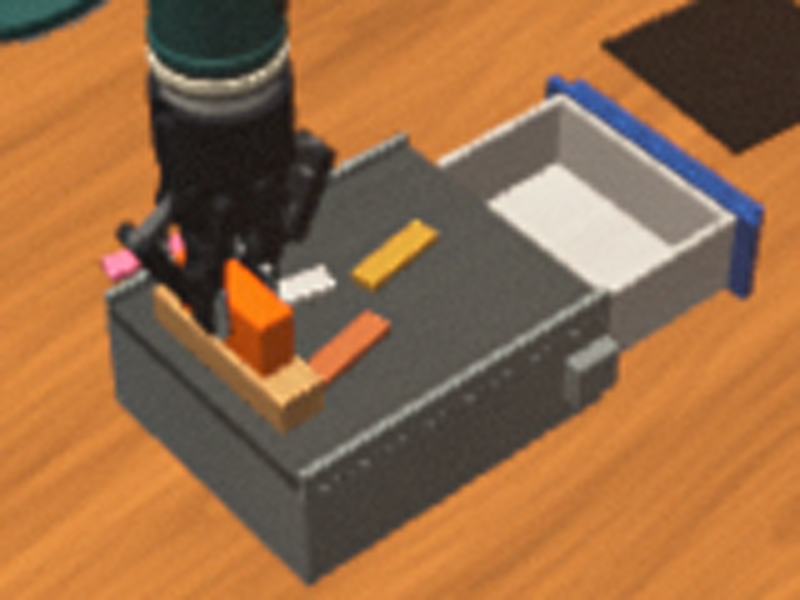

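jog_arm --pt "0 0 0.2 0.3 0" --pt "0 -0.3 0.4 0.3 0" --pt "0 -1.5 0.4 0.3 0" --pt "0 -3 0.4 0.3 0" --pt "0 -4.5 0.4 0.3 0" --pt "0 -6 0.4 0.3 0" --pt "0 -7.5 0.4 0.3 0" --pt "0 -9 0.4 0.3 0"

```text
time_s: 8.28
ee_pos: [536.8, -103.1, 122.7]
tcp_rot: [-3.139, 0.091, -0.016]
wrist_force: [0.2, -1.3, -1.9]
width: 0.271
```

Run:
```python
from h import *
s=env.read_camera("scene");go(543.8,31,121.5,-3.3)
c=cv2.resize(s["image"][150:270,240:400],(800,600),interpolation=cv2.INTER_CUBIC)
cv2.imwrite("pics/c5.png",c)
```

```text
at [537.1 -98.5 122.5] yaw -3.0 tilt [0.01  0.004] F [ 0.6  2.5 -3.2] w 0.271 t 8.33
move cm [ -0.02 -12.96   0.17] turn 0.3
```

View pics/c5.png

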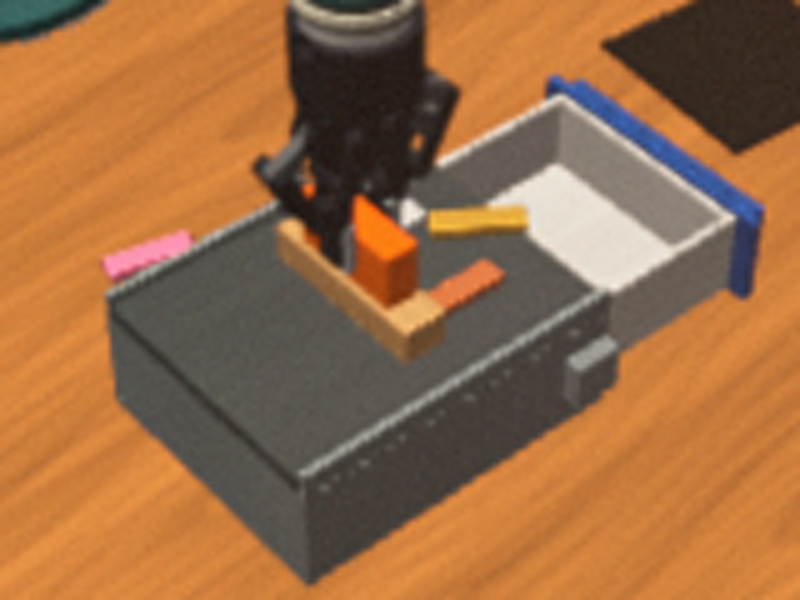

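Copper is at (470,285), brass at (478,220) just over the edge, and silver is partly hidden at (412,210). All three are moving ahead of the block, so I'll continue.

jog_arm --pt "0 -1.3 0.1 0.3 0" --pt "0 -2.6 0.1 0.3 0" --pt "0 -3.9 0.1 0.3 0" --pt "0 -5.2 0.1 0.3 0" --pt "0 -6.5 0.1 0.3 0" --pt "0 -7.8 0.1 0.3 0" --pt "0 -9.1 0.1 0.3 0" --pt "0 -10 0.1 0.3 0"

```text
time_s: 9.0
ee_pos: [542.4, 3.4, 122.4]
tcp_rot: [-3.135, 0.089, -0.016]
wrist_force: [-0.0, -0.3, -3.2]
width: 0.265
```

jog_arm --pt "0 -0.7 0 0 0" --pt "0 -1.4 0 0 0" --pt "0 -2.1 0 0 0" --pt "0 -2.8 0 0 0" --pt "0 -3.5 0 0 0" --pt "0 -4.2 0 0 0" --pt "0 -4.2 0 0 0"

```text
time_s: 9.58
ee_pos: [545.1, 47.4, 122.6]
tcp_rot: [-3.134, 0.085, -0.016]
wrist_force: [1.1, 0.4, -2.6]
width: 0.269
```

Run:
```python
from h import *
s=env.read_camera("scene");go(543.8,31,121.5,-3.3)
c=cv2.resize(s["image"][150:270,240:400],(800,600),interpolation=cv2.INTER_CUBIC)
cv2.imwrite("pics/c6.png",c)
```

```text
at [544.9  46.4 122.6] yaw -3.2 tilt [0.01  0.006] F [ 0.   0.3 -2.7] w 0.268 t 9.63
move cm [-0.03  1.54  0.1 ] turn 0.1
```

View pics/c6.png

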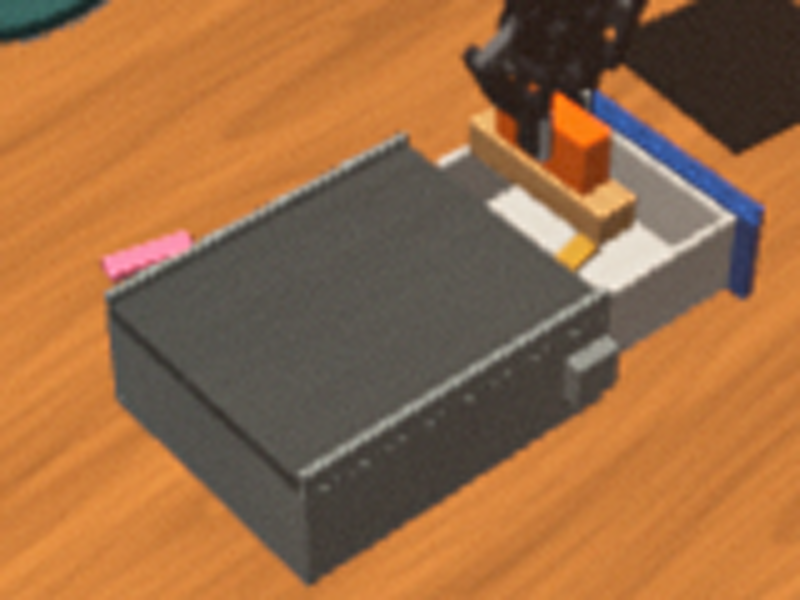

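The plate is clear, and brass shows in the drawer at (575,250). I'll carry the block back to the mat.

jog_arm --pt "0 0 -3 0 0" --pt "-0.5 -2 -6 0 0" --pt "-1.5 -5 -7 0 0" --pt "-2.5 -9 -7 1 0" --pt "-3.5 -13 -7 2 0" --pt "-5 -17 -7 3 0" --pt "-6.5 -21 -7 4 0" --pt "-7.5 -25 -7 5 0"

```text
time_s: 10.3
ee_pos: [481.9, 298.6, 193.3]
tcp_rot: [-3.128, 0.226, -0.014]
wrist_force: [1.6, -0.2, -2.9]
width: 0.267
```

Run:
```python
from h import *
t=env.read_camera("top");s=env.read_camera("scene");go(477,333,39,-8)
c=np.zeros((300,800,3),np.uint8)
c[:300,:400]=cv2.resize(t["image"][120:240,240:400],(400,300),interpolation=cv2.INTER_CUBIC)
c[:300,400:]=cv2.resize(s["image"][120:240,290:450],(400,300),interpolation=cv2.INTER_CUBIC)
cv2.imwrite("pics/c7.png",c)
```

```text
at [480.6 308.3 193.7] yaw -7.4 tilt [0.011 0.013] F [ 0.5 -0.4 -1.8] w 0.271 t 10.4
move cm [-0.81 -2.19 15.5 ] turn 0.6
```

View pics/c7.png

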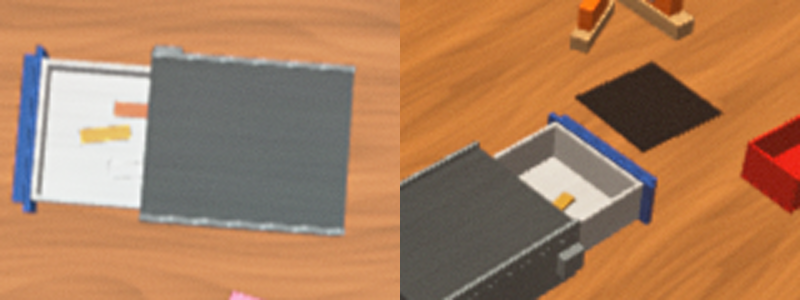

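All three offcuts lie flat in the drawer: copper at (130,110), brass at (105,133) and a faint silver outline at (125,165). I'll lower the block.

jog_arm --pt "-0.8 -2.2 2 0.6 0" --pt "-0.8 -2.2 5 0.6 0" --pt "-0.8 -2.2 8 0.6 0" --pt "-0.8 -2.2 11 0.6 0" --pt "-0.8 -2.2 13.5 0.6 0" --pt "-0.8 -2.2 14.6 0.6 0" --pt "-0.8 -2.2 15 0.6 0" --pt "-0.8 -2.2 15 0.6 0"

```text
time_s: 11.07
ee_pos: [477.2, 332.4, 43.5]
tcp_rot: [-3.121, 0.22, -0.014]
wrist_force: [0.2, -0.7, -1.7]
width: 0.271
```

Run:
```python
from h import *
s=env.read_camera("scene");go(477,333,38.5,-8)
c=cv2.resize(s["image"][100:200,320:453],(798,600),interpolation=cv2.INTER_CUBIC)
cv2.imwrite("pics/c8.png",c)
```

```text
at [477.9 333.   44.5] yaw -8.1 tilt [0.012 0.013] F [-0.3  0.2 -1.7] w 0.272 t 11.12
move cm [-0.09  0.02  0.6 ] turn -0.1
```

View pics/c8.png

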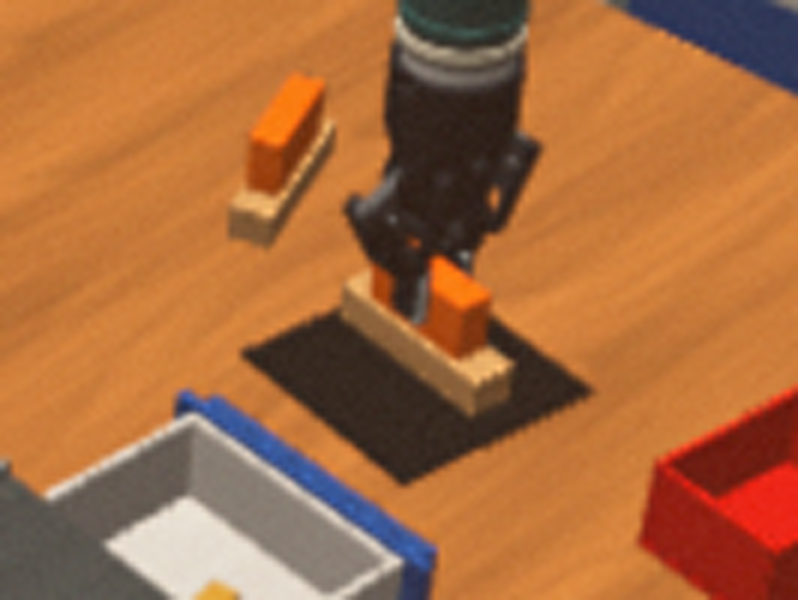

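The block is over the mat, its near corner at (475,415) inside the mat's edge. About 5 mm remain.

jog_arm --pt "0 0 0.3 0 0" --pt "0 0 0.5 0 0" --pt "0 0 0.6 0 0" --pt "0 0 0.6 0 0" --pt "0 0 0.6 0 0"

```text
time_s: 11.53
ee_pos: [478.5, 333.4, 39.2]
tcp_rot: [-3.119, 0.22, -0.018]
wrist_force: [0.3, 0.3, -0.9]
width: 0.269
```

jog_arm --pt "0 0 0.1 0 0" --pt "0 0 0.2 0 0" --pt "0 0 0.2 0 0"

```text
time_s: 11.78
ee_pos: [478.7, 333.4, 38.9]
tcp_rot: [-3.119, 0.221, -0.018]
wrist_force: [-2.2, -1.8, 11.6]
width: 0.271
```

jog_arm --pt "0 0 -0.05 0 35" --pt "0 0 -0.05 0 60" --pt "0 0 -0.1 0 100" --pt "0 0 -0.1 0 100" --pt "0 0 -0.1 0 100" --pt "0 0 -0.1 0 100" --pt "0 0 -2 0 100" --pt "0 0 -6 0 100"

```text
time_s: 12.45
ee_pos: [474.9, 330.6, 95.3]
tcp_rot: [-3.126, 0.221, -0.007]
wrist_force: [0.0, 0.2, -0.0]
width: 1.004
```

jog_arm --pt "0 0 -3 0 100" --pt "0 0 -6 0 100" --pt "1 0 -8 0 60" --pt "3 0 -8 0 0" --pt "3 0 -8 0 0"

```text
time_s: 12.87
ee_pos: [509.2, 325.5, 177.7]
tcp_rot: [-3.122, 0.225, -0.018]
wrist_force: [0.7, -0.5, 0.1]
width: 0.605
```

Run:
```python
from h import *
t=env.read_camera("top");s=env.read_camera("scene");go(552,220,100,-3.3)
print(np.round(tri(t,env.mark_of(t,"drawer_lip")[0]["pixel"],s,env.mark_of(s,"drawer_lip")[0]["pixel"])[0],1) if env.mark_of(t,"drawer_lip") else "nolip")
c=np.zeros((300,800,3),np.uint8)
c[:300,:400]=cv2.resize(t["image"][130:250,140:300],(400,300),interpolation=cv2.INTER_CUBIC)
c[:300,400:]=cv2.resize(s["image"][90:210,310:470],(400,300),interpolation=cv2.INTER_CUBIC)
cv2.imwrite("pics/c9.png",c)
```

```text
at [504.5 325.1 175.3] yaw -8.2 tilt [0.005 0.007] F [-0.6 -0.2 -0.5] w 0.422 t 12.97
move cm [6.17 9.79 7.47] turn -4.9
[555.8 147.7  64.7]
```

View pics/c9.png

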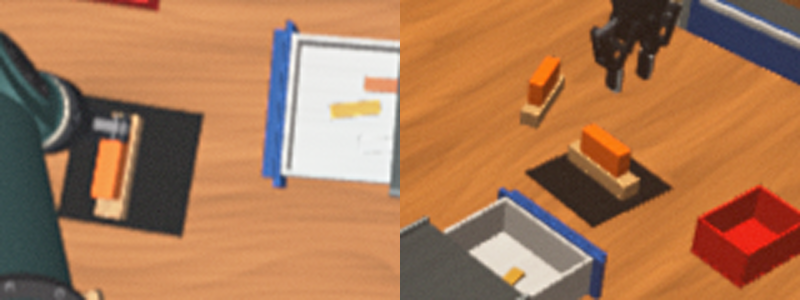

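The block stands upright on the mat at (108,165) in the left crop, and the bin is untouched. Next I'll shut the fingers and come down in front of the lip, which is at y≈148.

jog_arm --pt "2 3 0 0 0" --pt "4 6 0 -2 0" --pt "5.5 9 0 -4 0" --pt "6.4 11.3 1 -5 0" --pt "6.4 11.3 4 -5 0" --pt "6.4 11.3 8 -5 0" --pt "6.4 11.3 11.5 -5 0" --pt "6.4 11.3 12.5 -5 0"

```text
time_s: 13.78
ee_pos: [546.1, 204.4, 43.7]
tcp_rot: [-3.138, 0.082, 0.011]
wrist_force: [-0.9, 0.0, -0.8]
width: -0.003
```

Run:
```python
from h import *
t=env.read_camera("top");s=env.read_camera("scene");go(552,166,50,-3.3)
c=np.zeros((300,800,3),np.uint8)
c[:300,:400]=cv2.resize(t["image"][130:250,200:360],(400,300),interpolation=cv2.INTER_CUBIC)
c[:300,400:]=cv2.resize(s["image"][110:230,300:460],(400,300),interpolation=cv2.INTER_CUBIC)
cv2.imwrite("pics/c10.png",c)
```

```text
at [547.9 205.1  46.2] yaw -3.0 tilt [-0.004  0.004] F [ 0.4  0.1 -0.1] w -0.0 t 13.88
move cm [ 0.61  3.89 -0.39] turn 0.3
```

View pics/c10.png

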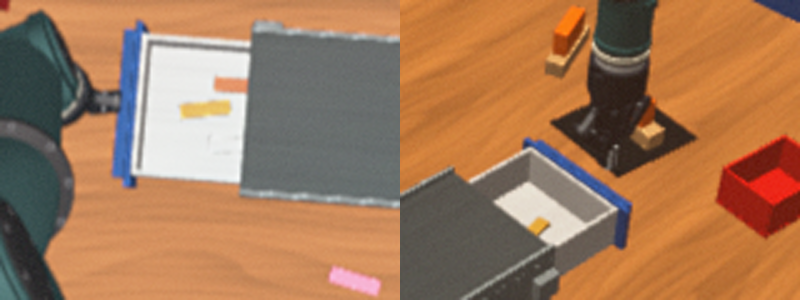

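jog_arm --pt "0.3 1.5 -0.4 0.3 0" --pt "0.6 3 -0.4 0.3 0" --pt "0.6 4 -0.4 0.3 0" --pt "0.6 5 -0.4 0.3 0" --pt "0.6 6.2 -0.4 0.3 0" --pt "0.6 7.4 -0.4 0.3 0" --pt "0.6 8.6 -0.4 0.3 0" --pt "0.6 9.8 -0.4 0.3 0"

```text
time_s: 14.55
ee_pos: [549.3, 106.2, 50.3]
tcp_rot: [-3.136, 0.089, 0.004]
wrist_force: [1.7, 2.4, 2.0]
width: 0.002
```

jog_arm --pt "0 1 0 0 0" --pt "0 1.8 0 0 0" --pt "0 2.6 0 0 0" --pt "0 3.2 0 0 0"

```text
time_s: 14.88
ee_pos: [547.0, 72.8, 50.0]
tcp_rot: [-3.136, 0.091, 0.005]
wrist_force: [0.3, 1.0, 1.0]
width: -0.005
```

jog_arm --pt "0 0.7 0 0 0" --pt "0 1.4 0 0 0" --pt "0 2 0 0 0" --pt "0 2.4 0 0 0" --pt "0 2.7 0 0 0" --pt "0 2.7 0 0 0"

```text
time_s: 15.38
ee_pos: [544.4, 45.2, 49.5]
tcp_rot: [-3.137, 0.092, 0.009]
wrist_force: [-0.1, 1.3, -0.5]
width: -0.002
```

Run:
```python
from h import *
t=env.read_camera("top");s=env.read_camera("scene");go(545,44,50,-3.3)
m=env.mark_of(s,"drawer_lip");print(m[:1],onz(s,m[0]["pixel"],61) if m else 0)
```

```text
at [544.4  45.2  49.5] yaw -3.3 tilt [-0.005  0.003] F [-0.7  0.7  0.1] w 0.001 t 15.48
move cm [ 0.07  0.11 -0.05] turn -0.0
[{'pixel': [345.2, 198.3], 'confidence': 0.42}] [551.36852692  21.20347375  61.        ]
```

jog_arm --pt "0 0.2 0 0 0" --pt "0 0.4 0 0 0" --pt "0 0.6 0 0 0" --pt "0 0.6 0 0 0"

```text
time_s: 15.87
ee_pos: [544.6, 44.9, 49.6]
tcp_rot: [-3.131, 0.084, 0.007]
wrist_force: [-1.4, 10.1, -0.4]
width: -0.004
```

The drawer is against a firm stop: 10 N and no travel over 6 mm commanded. I'll back off and check.

jog_arm --pt "0 -1 0 0 0" --pt "0 -4 0 0 0" --pt "0 -7 -1 0 0" --pt "0 -8 -5 0 0" --pt "0 -9 -9 0 0" --pt "0 -12 -12 0 0" --pt "-1 -14 -14 0 0" --pt "-1 -14 -14 0 0"

```text
time_s: 16.53
ee_pos: [544.2, 191.0, 195.9]
tcp_rot: [-3.125, 0.072, -0.006]
wrist_force: [0.0, 1.4, 0.2]
width: 0.0
```

Run:
```python
from h import *
t=env.read_camera("top");s=env.read_camera("scene");go(545,44,50,-3.3)
c=np.zeros((500,800,3),np.uint8)
c[:,:400]=cv2.resize(t["image"][80:280,150:310],(400,500),interpolation=cv2.INTER_CUBIC)
c[:,400:]=cv2.resize(s["image"][120:345,190:370],(400,500),interpolation=cv2.INTER_CUBIC)
cv2.imwrite("pics/c11.png",c)
hsv=cv2.cvtColor(t["image"],cv2.COLOR_BGR2HSV);m=cv2.inRange(hsv,(100,120,30),(125,255,255));ys,xs=np.where(m[130:215,260:305]>0)
P=np.array([onz(t,(x+260,y+130),61)[:2] for x,y in zip(xs,ys)],np.float32);r=cv2.minAreaRect(P);print(r,np.round(cv2.boxPoints(r)))
```

```text
at [542.6 184.8 191.8] yaw -2.9 tilt [-0.002  0.009] F [-0.5 -0.8 -1. ] w -0.001 t 16.63
move cm [ 1.   14.17 14.05] turn 0.4
((544.2973022460938, 21.35513687133789), (18.541988372802734, 184.0701446533203), 86.72797393798828) [[452.  17.]
 [636.   7.]
 [637.  25.]
 [453.  36.]]
```

Run:
```python
from h import *
t=env.read_camera("top");s=env.read_camera("scene")
t0=cv2.imread("pics/top0.png");s0=cv2.imread("pics/scene0.png")
for n,a,b,(x0,y0,x1,y1) in (("bin t",t,t0,(155,90,212,138)),("flask t",t,t0,(440,122,492,165)),("dish t",t,t0,(424,183,472,230)),("bin s",s,s0,(425,162,475,205)),("flask s",s,s0,(212,258,252,332)),("dish s",s,s0,(184,248,214,286))):
    print(n,"mean diff",round(float(cv2.absdiff(a["image"],b)[y0:y1,x0:x1].mean()),2))
for p,n in((t,"top"),(s,"scene")): print(n,[(np.round(m["pixel"],1).tolist(),round(m["confidence"],2)) for m in env.mark_of(p,"scraper")],"expect",np.round(proj(p,(477,333,3)),1))
print("fit",np.round(fitrib([t],(477,333,-1.71)),2))
env.close_job()
```

```text
bin t mean diff 13.19
flask t mean diff 8.74
dish t mean diff 11.84
bin s mean diff 2.66
flask s mean diff 2.62
dish s mean diff 2.72
top [([163.7, 259.1], 0.79), ([185.5, 196.3], 0.62)] expect [189.  196.6]
scene [([389.4, 162.4], 0.91), ([368.1, 131.8], 0.68)] expect [390.3 159.8]
fit [ 4.7843e+02  3.3788e+02 -9.5390e+01  4.6000e-01]
the job is handed in; nothing more can be done
```

The job is handed in. I swept all three offcuts into the drawer with the scraper block in one pass, set the block back upright on its mat, and pushed the drawer home with shut fingers. It took about 17 s of the 64 s.

**Last checks**
- **Offcuts:** before the drawer was closed, pictures showed the plate bare and brass and copper lying flat in the drawer. Silver showed only as a faint outline there.
- **Drawer:** it met a firm stop at about 10 N with no further travel. After I backed off, its lip measured about 31 mm in y, against about 34 mm expected when home, and it had not sprung back to 20 mm.
- **Scraper:** the last picture I viewed of it showed it upright on the mat. Afterwards the networks found it within about 4 px of where I placed it.
- **Gripper:** it was about 190 mm above the bench, touching nothing.

**Checks that failed or disagreed**
- **Final picture:** the viewer refused it because the 12-picture limit was reached, so the end state rests on numbers, not on sight.
- **Flask, dish and bin:** the scene camera showed no change beyond noise. The top camera differed more from the first picture (mean 9–13 grey levels). I did not find out why; the arm came near none of them.
- **Scraper outline fit:** the last top-camera fit was poor, probably because the arm partly hid the block.

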